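# Wake and start the blue thermal cycler touch-free

### The job

Start a run on the blue thermal cycler: push its open plate drawer fully home with your fingertips, then point straight down at its dark round touch-free sensor with the fingertips about 2 cm above the glass, without touching it, and stay there for three seconds to wake it. Then press its green start button right down, let it come back up and move clear. Do not touch or wake the grey cycler, do not grasp or lift anything, and leave the bottle, the jar and the tip box where they stand.

Things in the scene. Friction and masses are not known exactly. Their poses are not given: they have to be found in the camera images.
- blue_cycler: Blue-panelled bench thermal cycler, fixed; white housing 260 (x) x 200 (y) x 150 mm high, front towards the robot. Origin: centre of underside. Axes: x level, from its front to its back; y level, x turned 90 deg anticlockwise from above; z up. On top along the front: flat control deck at 151 mm, sensor at +y, screen in the middle (153 mm), button at -y. Behind, from x = -9 mm to the back, a clamp lid 71 mm wide rises to 185 mm.
- blue_drawer (a joint): How far the blue cycler's plate drawer stands open, in m: 0 is fully home against a hard stop, 0.07 the most; starts 0.03 to 0.05 open. It slides along the cycler's x (pushing towards +x closes it), takes about 2 N of push, has no spring and stays where it is left.
- blue_drawer_front (a point): Centre of the outer face of the blue drawer's front: a plain upright blue panel without handle, 130 wide (y) x 46 high (z) x 15 mm thick, centre 105 and top edge 128 mm above the bench (machine top 150). When home, the face stands 15 mm proud of the housing's front. The point moves with the drawer.
- blue_sensor: Touch-free sensor of the blue cycler: a dark round glass of 32 mm diameter with a white ring of 44 mm around it (1 mm lower), on the left of the control deck. Origin: centre of the glass's upper surface, about 156 mm above the bench; z up. It wakes when fingertips stay over the glass, about 2 cm above it. It must not be touched.
- blue_start (a joint): Travel of the blue cycler's start button in m: 0 is up, 0.006 fully pressed (spring, 5 N when fully down); it comes back up by itself.
- blue_start_top (a point): Centre of the top of the blue cycler's round green start button (26 mm diameter, in a white housing, on the right of the control deck, 126 mm from the sensor). It is pressed straight down by 6 mm.
- grey_cycler: A second thermal cycler of the same shape and size with grey panels, fixed beside the blue one (either side). Not to be touched. Origin: centre of its underside. Axes: x level, from its front to its back; y level, x turned 90 deg anticlockwise from above; z up. Its drawer may stand up to 50 mm out of its front.
- grey_sensor: Touch-free sensor of the grey cycler, same as that of the blue one; origin at the centre of the glass's upper surface. Not to be woken.
- reagent_bottle: Loose amber bottle with a blue cap, 56 mm diameter, 120 mm high, standing beside the machines; origin at the centre of its underside.
- sample_jar: Loose jar with a red cap, 40 mm diameter, 55 mm high, standing on the bench in front of the machines, between them; origin at the centre of its underside.
- tip_box: Loose orange pipette-tip box with a clear lid, 120 x 80 x 69 mm high, beside the machines; origin at the centre of its underside.

How it is judged:
By the outcome, as a careful person would: the job done as asked, in the order asked, and still so for the second after the job is handed in, with the robot touching nothing.
It also fails if it takes over 51 s, if anything falls off the work surface, if the arm or the gripper's body presses on something with over 40 N, if the wrist force passes 120 N, or if a joint passes its speed limit or range.

### The arm

A 6-joint arm with a two-finger parallel gripper is mounted at the origin on the work surface. World frame = base frame: x ahead of the robot, y to its left, z up, the work surface at z = 0. Lengths are in m, angles in rad, forces in N, time in s.
With the tool pointing down it reaches from about 0.325 to 0.75 m from the base axis. Payload 7.6 kg.
Tool frame: the origin (TCP) lies midway between the tips of the shut fingers; the grasp point (between the pads) lies 19 mm behind it; x points along the fingers, y is the direction in which the jaws open and shut, and the axes are right-handed (so a half turn about x gives the same grasp; the last joint's range is limited). The gripper opens to 85 mm and grips with 20 to 120 N. Pads are 22 mm wide; open, the fingers measure 114 mm over their backs; the gripper's body (76 mm by 85 mm) begins 54 mm behind the grasp point. The pads swing forward as they close: fully open they stand 13 mm farther back than shut.
Start: joints at [-1.217, 0.052, 1.401, -0, 1.689, -0.07], TCP at [0.216, -0.479, 0.231] pointing down, gripper open.
Joint ranges: [-2.9, 2.9], [-0.91, 2.17], [0.12, 2.37], [-1.06, 4.2], [0.26, 2.73], [-2.93, 2.93]. Speed limits (rad/s): [2.57, 2.57, 3.01, 3.14, 3.14, 3.14].

### API

Orientations are given as a unit quaternion [x, y, z, w].
In Python, from plant import robot, viewer gives the robot as it stands. The module is installed in compiled form; this text tells all that it offers.
- The arm moves only by the tool apply_moves, never from a script. Its argument "increments" is a list of rows, each a list of 3 entries, a list of its own where there are three numbers: the closure, from 0 (fully open) to 1 (shut), then the shift along the tool's x, y, z in m, then the turn about the tool's x in degrees. A call has 1 to 20 rows; each row is the pose to reach, as a shift and turn from the pose measured when the call began, along the tool's axes at that moment; what a row does not reach only later rows make up. A row lasts 1/12 s, in which the tool goes at most 41.7 mm and 7.16 degrees, less where a joint would pass 70% of its speed; a pose out of reach is approached as far as the arm can. A call with a gripper value outside its range is refused whole. The fingers move at their own pace and stop on an object; "squeeze" is the grip in N (left out, the last holds). Time passes only in rows, so rows that repeat a pose let the fingers close. It gives the time, the measured TCP pose, the force and the opening at its end, in the units of the state.
- robot.get_state(): the state, without advancing time (a new reading comes with each control period).
- viewer.capture(name): name is "side" or "top" or "wrist"; returns a dict with "pixels" (420x560x3 uint8, blue, green, red), "fovy" (degrees; the focal length in pixels is half the picture's height over the tangent of half this angle, whatever the lens; pixels are square), "cx", "cy" (the principal point, pixels), "xyz" and "attitude" of the camera in the world; the wrist camera has in their place "mount" (4x4, takes a point from camera to tool coordinates, whose origin is the TCP and whose axes are the tool frame's). Camera axes: x right, y up, looking along -z (the intrinsics and any distortion apply to the point x, -y, -z); pixel columns grow to the right and rows downward; lengths in m; the calibration is good to about 2 mm. A picture is of the moment at which its call begins: read the wrist's pose just before it. There is no depth.
- robot.hand_in(): hands the job in, once; it reports no verdict.
Trained networks look in the newest picture that a camera, given by its name, has taken for a name from the list of things; names that differ only in an ending like _2 or _b are one class to them, and where a whole thing is asked for, a point or a joint stands for the part that bears it (a point fixed in the world has none). Each returns a list of dicts, best first, with "conf" (0 to 1); they miss things now and then, are a little off and sometimes report something else, mostly with a low value. They report only what shows in the picture. A call takes as long as a camera call.
- viewer.boxes_of(camera, query): "xy" ([column, row] in pixels, amid what is visible of it).
- viewer.outline_of(camera, query): "pixels" (420x560 bool, what is visible of it) and "xy" ([column, row] in pixels, amid what is visible of it).
- viewer.pinpoint(camera, query): "xy" ([column, row] in pixels: a listed point, or the origin of a listed thing).
The state is a dict: "time_s": time; "joint_positions": joint angles; "joint_vel": joint speeds; "joint_efforts": joint torques, N m; "ee_pos": TCP position; "orientation": TCP orientation; "ft_force": force on the tool from outside, world axes, zero at the start; "moment": the same for the moment, N m; "width": finger opening in m.
Only numpy, scipy, OpenCV 4.12 (cv2) and the standard library are available. Lean on these libraries where they do the work, as an engineer would, in place of code of your own. Each camera call takes 0.05 s, during which the arm holds its last target. There are 200 camera calls.

## Working session

There is one attempt and no reset: what is moved stays moved. The work goes in short steps, Python scripts to look and compute and a tool call to move; the robot and the scene stay as the last step left them, time stands still between calls to the robot, and variables do not carry over. Pictures are saved under pics/ and viewed, on a budget of 10 in all, crops included, one or two more only if the job needs it, and the job is handed in when it is done.

Besides the shell and the picture viewer there is one more tool, called after "Request:" by a JSON object that holds its "op" and its "data", one argument or row to a line. apply_moves: Moves the arm, as the interface text tells. Its arguments: {"type":"object","properties":{"increments":{"type":"array"},"squeeze":{"type":"number"}},"required":["increments"]}

```bash
mkdir -p pics; cat > h.py <<'E'
import numpy as np, cv2
from plant import robot, viewer
from scipy.spatial.transform import Rotation as R
def att(a):
    a=np.array(a,float)
    return a if a.shape==(3,3) else (R.from_quat(a).as_matrix() if a.size==4 else a)
def cam(name):
    s=robot.get_state(); c=viewer.capture(name)
    if 'mount' in c:
        T=np.eye(4);T[:3,:3]=R.from_quat(s['orientation']).as_matrix();T[:3,3]=s['ee_pos']
        T=T@np.array(c['mount']); c['R'],c['p']=T[:3,:3],T[:3,3]
    else: c['R'],c['p']=att(c['attitude']),np.array(c['xyz'])
    c['f']=210/np.tan(np.radians(c['fovy'])/2)
    return c
def ray(c,xy):
    d=np.array([(xy[0]-c['cx'])/c['f'],-(xy[1]-c['cy'])/c['f'],-1]); return c['R']@d
def atz(c,xy,z):
    d=ray(c,xy); return c['p']+d*(z-c['p'][2])/d[2]
def proj(c,P):
    q=c['R'].T@(np.array(P)-c['p']); return [c['cx']+c['f']*q[0]/-q[2], c['cy']+c['f']*q[1]/q[2]]
E
python3 - <<'E'
from h import *
s=robot.get_state();print({k:np.round(v,3) for k,v in s.items()})
Z={'blue_cycler':0,'blue_drawer_front':.105,'blue_sensor':.156,'blue_start_top':.16,'grey_cycler':0,'grey_sensor':.156,'reagent_bottle':0,'sample_jar':0,'tip_box':0}
for n in ['top','side','wrist']:
    c=cam(n); cv2.imwrite(f'pics/{n}0.png',c['pixels'])
    print(n,{k:v for k,v in c.items() if k not in('pixels',)})
    for q,z in Z.items():
        for d in viewer.pinpoint(n,q)[:2]: print(n,q,round(d['conf'],2),np.round(d['xy'],1),np.round(atz(c,d['xy'],z),3))
E
```

```text
{'time_s': np.float64(0.0), 'joint_positions': array([-1.217,  0.053,  1.402,  0.   ,  1.689, -0.07 ]), 'joint_vel': array([ 0.001, -0.002, -0.001,  0.   ,  0.001, -0.   ]), 'joint_efforts': array([ 0.0000e+00, -3.8167e+01, -3.6019e+01, -0.0000e+00,  6.0000e-03,
       -0.0000e+00]), 'ee_pos': array([ 0.216, -0.478,  0.23 ]), 'orientation': array([-0.691, -0.149,  0.691, -0.148]), 'ft_force': array([-0.121, -0.747, -0.214]), 'moment': array([ 0.007, -0.003, -0.024]), 'width': np.float64(0.085)}
top {'fovy': 55.66014093908041, 'cx': 280.6753655303935, 'cy': 218.70590682127227, 'xyz': array([0.32588975, 0.0042446 , 1.16347019]), 'attitude': array([-0.06476997,  0.06996869,  0.70401556, -0.70375516]), 'R': array([[-1.06705838e-03,  9.81845425e-01, -1.89679790e-01],
       [-9.99972906e-01,  3.33878395e-04,  7.35369036e-03],
       [ 7.28351722e-03,  1.89682498e-01,  9.81818466e-01]]), 'p': array([0.32588975, 0.0042446 , 1.16347019]), 'f': np.float64(397.79425268397205)}
top blue_cycler 0.83 [215.8 187.8] [0.646 0.191 0.   ]
top blue_drawer_front 0.55 [209.7 245.6] [0.457 0.186 0.105]
to
[... 1593 characters left out ...]
vy': 60.16155165765276, 'cx': 285.9751917812671, 'cy': 205.9328603460575, 'mount': array([[-5.53325238e-04,  3.20779157e-01, -9.47153856e-01,
        -1.42154856e-01],
       [ 9.99999644e-01, -4.26265050e-04, -7.28563770e-04,
        -1.77246389e-04],
       [-6.37446657e-04, -9.47153921e-01, -3.20778807e-01,
        -8.31588427e-02],
       [ 0.00000000e+00,  0.00000000e+00,  0.00000000e+00,
         1.00000000e+00]]), 'R': array([[ 4.11804261e-01,  8.63205089e-01,  2.92051749e-01],
       [-9.11272068e-01,  3.89841664e-01,  1.32690225e-01],
       [ 6.84937762e-04, -3.20781001e-01,  9.47153145e-01]]), 'p': array([ 0.29164171, -0.44418799,  0.37350501]), 'f': np.float64(362.5493179910941)}
```

View pics/top0.png

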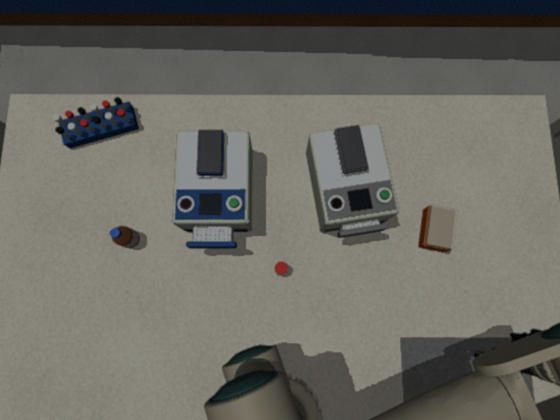

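View pics/side0.png

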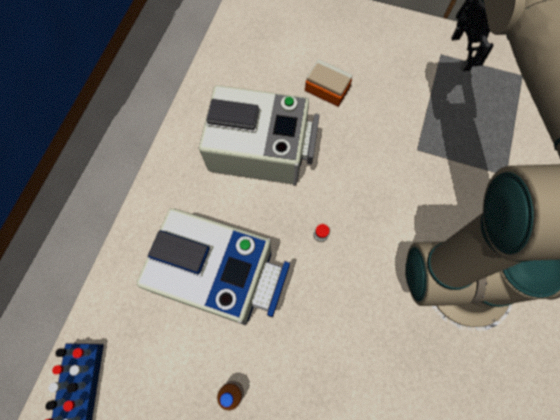

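```bash
cat >> h.py <<'E'
def tri(obs):
    A=np.zeros((3,3));b=np.zeros(3)
    for c,xy in obs:
        d=ray(c,xy);d/=np.linalg.norm(d);M=np.eye(3)-np.outer(d,d);A+=M;b+=M@c['p']
    return np.linalg.solve(A,b)
def totool(P):
    s=robot.get_state(); r=R.from_quat(s['orientation'])
    return np.round(r.inv().apply(np.array(P)-s['ee_pos']),4)
def outl(name,q,near=None):
    return [(round(d['conf'],2),np.round(d['xy'],1),int(d['pixels'].sum())) for d in viewer.outline_of(name,q)[:2]]
E
python3 - <<'E'
from h import *
O={}
for n in ['top','side']:
    c=cam(n)
    for q in ['blue_sensor','blue_start_top','blue_start','blue_drawer_front','blue_cycler']:
        try: o=outl(n,q); print(n,q,o)
        except Exception as e: print(q,e); continue
    h=cv2.cvtColor(c['pixels'],cv2.COLOR_BGR2HSV); m=cv2.inRange(h,(45,90,60),(85,255,255))
    k,_,st,ce=cv2.connectedComponentsWithStats(m)
    for i in range(1,k):
        if st[i,4]>20: print(n,'green',st[i,4],ce[i])
    O[n]=c
T,S=O['top'],O['side']
print('sens',tri([(T,(186,203)),(S,(226.3,299))]))
print('btn',tri([(T,(234,203)),(S,(245,244.5))]))
s=robot.get_state();print(R.from_quat(s['orientation']).as_matrix())
for P in [(.37,-.25,.26),(.37,0.05,.26),(.40,.18,.26)]: print(totool(P))
E
```

```text
top blue_sensor [(0.65, array([279.2, 265.9]), 161), (0.51, array([180.8, 202.6]), 238)]
top blue_start_top [(0.54, array([231.5, 198.7]), 87), (0.34, array([437.6, 227.5]), 1552)]
top blue_start [(0.4, array([232.8, 201.1]), 74)]
top blue_drawer_front [(0.67, array([206.9, 236.7]), 937)]
top blue_cycler [(0.93, array([213.4, 182.2]), 8452)]
top green 59 [384.42372881 194.13559322]
top green 59 [233.47457627 202.3220339 ]
side blue_sensor [(0.54, array([227.3, 301.5]), 314), (0.49, array([272.1, 287.2]), 1243)]
side blue_start_top [(0.6, array([244.8, 242.8]), 113)]
side blue_start [(0.43, array([244.3, 244.1]), 107)]
side blue_drawer_front [(0.62, array([268. , 288.8]), 1288)]
side blue_cycler [(0.69, array([211.9, 269.6]), 11333)]
side green 59 [288.52542373 100.93220339]
side green 82 [244.58536585 244.41463415]
sens [0.55972884 0.24229821 0.157762  ]
btn [0.55962986 0.11673988 0.1661321 ]
[[-7.00442541e-06  4.11209731e-01 -9.11540760e-01]
 [-3.57542578e-05 -9.11540760e-01 -4.11209730e-01]
 [-9.99999999e-01  2.97111754e-05  2.10873180e-05]]
[-0.0287 -0.145  -0.2344]
[-0.0287 -0.4184 -0.3578]
[-0.0287 -0.5246 -0.4386]
```

Request:
{"op": "apply_moves", "data": {
  "increments": [
    [1, [-0.029, -0.145, -0.234], 7],
    [1, [-0.029, -0.145, -0.234], 14],
    [1, [-0.029, -0.145, -0.234], 20],
    [1, [-0.029, -0.145, -0.234], 24.3],
    [1, [-0.029, -0.145, -0.234], 24.3],
    [1, [-0.029, -0.145, -0.234], 24.3],
    [1, [-0.029, -0.145, -0.234], 24.3],
    [1, [-0.029, -0.418, -0.358], 24.3],
    [1, [-0.029, -0.418, -0.358], 24.3],
    [1, [-0.029, -0.418, -0.358], 24.3],
    [1, [-0.029, -0.418, -0.358], 24.3],
    [1, [-0.029, -0.418, -0.358], 24.3],
    [1, [-0.029, -0.418, -0.358], 24.3],
    [1, [-0.029, -0.418, -0.358], 24.3],
    [1, [-0.029, -0.525, -0.439], 24.3],
    [1, [-0.029, -0.525, -0.439], 24.3],
    [1, [-0.029, -0.525, -0.439], 24.3],
    [1, [-0.029, -0.525, -0.439], 24.3],
    [1, [-0.029, -0.525, -0.439], 24.3],
    [1, [-0.029, -0.525, -0.439], 24.3]
  ]
}}

```text
time_s: 3.77
ee_pos: [0.4, 0.1811, 0.26]
orientation: [-0.707, -0.0, 0.707, -0.001]
ft_force: [-0.0, 0.1, 0.5]
width: -0.0
```

```bash
cat > look.py <<'E'
from h import *
import sys
s=robot.get_state(); print(np.round(s['time_s'],2),np.round(s['ee_pos'],4),np.round(R.from_quat(s['orientation']).as_matrix(),3).tolist(),np.round(s['ft_force'],1),round(float(s['width']),4))
c=cam('wrist'); cv2.imwrite(sys.argv[1],c['pixels'])
for q,z in [('blue_drawer_front',.105),('blue_sensor',.156),('blue_start_top',.164)]:
    for d in viewer.pinpoint('wrist',q)[:2]: print(q,round(d['conf'],2),np.round(d['xy'],1),np.round(atz(c,d['xy'],z),4))
h=cv2.cvtColor(c['pixels'],cv2.COLOR_BGR2HSV); m=cv2.inRange(h,(45,90,60),(85,255,255))
k,_,st,ce=cv2.connectedComponentsWithStats(m)
for i in range(1,k):
    if st[i,4]>60: print('green',st[i,4],ce[i],atz(c,ce[i],.164))
E
python3 look.py pics/w1.png
```

```text
3.77 [0.4    0.1811 0.26  ] [[-0.001, 0.002, -1.0], [-0.001, -1.0, -0.002], [-1.0, 0.001, 0.001]] [-0.   0.1  0.5] -0.0
blue_drawer_front 0.65 [287.7 117.2] [0.4572 0.1799 0.105 ]
```

View pics/w1.png

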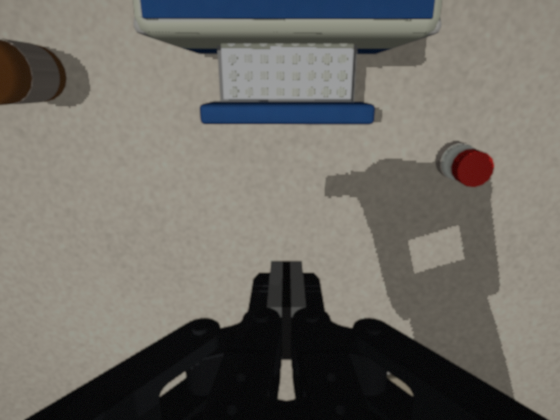

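Request:
{"op": "apply_moves", "data": {
  "increments": [
    [1, [0.04, 0, -0.005], 0],
    [1, [0.08, 0, -0.01], 0],
    [1, [0.12, 0, -0.01], 0],
    [1, [0.148, 0, -0.012], 0],
    [1, [0.148, 0, -0.02], 0],
    [1, [0.148, 0, -0.03], 0],
    [1, [0.148, 0, -0.035], 0],
    [1, [0.148, 0, -0.04], 0],
    [1, [0.148, 0, -0.045], 0],
    [1, [0.148, 0, -0.05], 0],
    [1, [0.148, 0, -0.055], 0],
    [1, [0.148, 0, -0.06], 0],
    [1, [0.148, 0, -0.065], 0],
    [1, [0.148, 0, -0.07], 0],
    [1, [0.148, 0, -0.074], 0],
    [1, [0.148, 0, -0.077], 0],
    [1, [0.148, 0, -0.08], 0],
    [1, [0.148, 0, -0.08], 0]
  ]
}}

```text
time_s: 5.47
ee_pos: [0.4809, 0.1793, 0.1124]
orientation: [0.707, -0.001, -0.707, -0.001]
ft_force: [0.5, 0.5, -0.0]
width: 0.0002
```

```bash
python3 look.py pics/w2.png
```

```text
5.47 [0.4809 0.1793 0.1124] [[0.001, -0.002, -1.0], [-0.0, -1.0, 0.002], [-1.0, 0.0, -0.001]] [ 0.5  0.5 -0. ] 0.0002
blue_drawer_front 0.94 [285.  246.8] [0.4937 0.18   0.105 ]
blue_sensor 0.74 [34.7 90.5] [0.5622 0.2446 0.156 ]
green 6728 [527.73810939  90.44173603] [0.56212682 0.12183667 0.164     ]
```

Request:
{"op": "apply_moves", "data": {
  "increments": [
    [1, [0, 0, -0.002], 0],
    [1, [0, 0, -0.004], 0],
    [1, [0, 0, -0.006], 0],
    [1, [0, 0, -0.007], 0],
    [1, [0, 0, -0.008], 0],
    [1, [0, 0, -0.008], 0]
  ]
}}

```text
time_s: 6.17
ee_pos: [0.485, 0.1793, 0.1124]
orientation: [-0.704, 0.001, 0.71, 0.0]
ft_force: [-22.6, -2.0, 12.3]
width: -0.0004
```

View pics/w2.png

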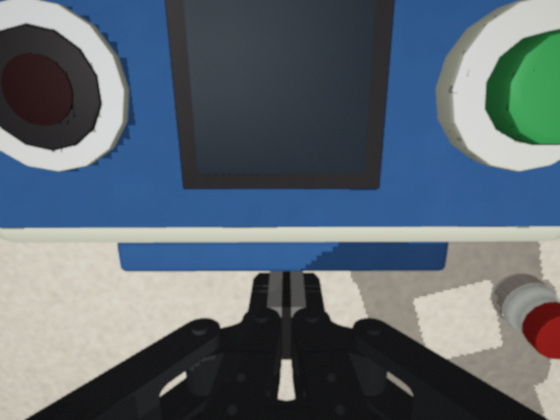

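Request:
{"op": "apply_moves", "data": {
  "increments": [
    [1, [0, 0, 0.01], 0],
    [1, [0, 0, 0.03], 0],
    [1, [-0.03, 0, 0.04], 0],
    [1, [-0.07, 0, 0.04], 0],
    [1, [-0.11, 0, 0.04], 0],
    [1, [-0.12, 0, 0.03], 0],
    [1, [-0.12, 0, 0.03], 0],
    [1, [-0.12, 0, 0.03], 0]
  ]
}}

```text
time_s: 6.83
ee_pos: [0.4565, 0.1794, 0.2329]
orientation: [-0.704, 0.001, 0.71, 0.0]
ft_force: [-1.2, -0.9, -1.2]
width: 0.0
```

```bash
python3 look.py pics/w3.png
```

```text
6.83 [0.4565 0.1794 0.2329] [[-0.008, -0.002, -1.0], [-0.001, -1.0, 0.002], [-1.0, 0.001, 0.008]] [-1.2 -0.9 -1.2] 0.0
blue_drawer_front 0.65 [282.3 143.9] [0.4959 0.1822 0.105 ]
blue_drawer_front 0.41 [167.4  38.4] [0.5674 0.2597 0.105 ]
blue_sensor 0.92 [169.1  42.8] [0.5601 0.2439 0.156 ]
blue_start_top 0.93 [406.6  34.8] [0.5632 0.1158 0.164 ]
green 1993 [404.66231811  35.01505268] [0.56305593 0.11678999 0.164     ]
```

View pics/w3.png

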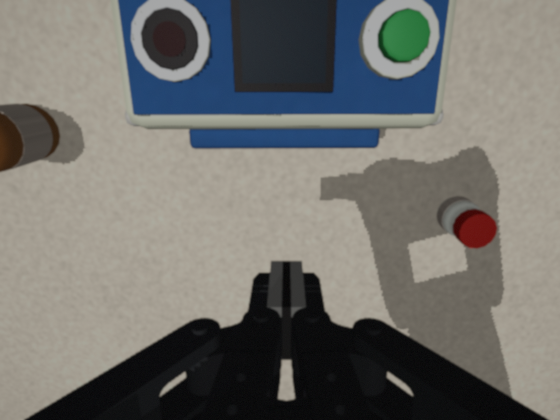

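```bash
python3 - <<'E'
from h import *
c=cam('wrist')
print('front',atz(c,(282,127),.146),'drawer top edge',atz(c,(282,147),.128),'bottom',atz(c,(282,147),.082))
g=c['pixels'].astype(int); sub=c['pixels'][0:90,120:220]
h=cv2.cvtColor(c['pixels'],cv2.COLOR_BGR2HSV)
m=np.zeros((420,560),np.uint8); m[0:95,125:215]=((h[...,2]<90)&(h[...,1]<200))[0:95,125:215]
k,_,st,ce=cv2.connectedComponentsWithStats(m)
for i in range(1,k):
    if st[i,4]>100: print(st[i],ce[i],atz(c,ce[i],.156))
w=np.zeros((420,560),np.uint8); w[0:95,125:215]=((h[...,2]>140)&(h[...,1]<60))[0:95,125:215]
ys,xs=np.where(w[:88]);
e=cv2.minEnclosingCircle(np.c_[xs,ys].astype(np.float32));print('ring',e,atz(c,e[0],.155))
for P in [(.48,.243,.233),(.561,.243,.233),(.561,.243,.176)]: print(totool(P))
E
```

```text
front [0.51197464 0.18171356 0.146     ] drawer top edge [0.49643758 0.18191319 0.128     ] bottom [0.48820794 0.18228883 0.082     ]
[ 139    4   57   63 2768] [167.19472543  34.57514451] [0.56255426 0.24358068 0.156     ]
ring ((157.5, 44.5), 53.50243377685547) [0.55771263 0.24972777 0.155     ]
[-0.0022 -0.0637 -0.0244]
[-0.0031 -0.0638 -0.1054]
[ 0.0539 -0.0639 -0.106 ]
```

Request:
{"op": "apply_moves", "data": {
  "increments": [
    [1, [-0.002, -0.03, -0.01], 0],
    [1, [-0.002, -0.064, -0.025], 0],
    [1, [-0.003, -0.064, -0.06], 0],
    [1, [-0.003, -0.064, -0.09], 0],
    [1, [-0.003, -0.064, -0.105], 0],
    [1, [0.015, -0.064, -0.105], 0],
    [1, [0.03, -0.064, -0.105], 0],
    [1, [0.044, -0.064, -0.105], 0],
    [1, [0.052, -0.064, -0.105], 0],
    [1, [0.053, -0.064, -0.105], 0],
    [1, [0.053, -0.064, -0.105], 0],
    [1, [0.053, -0.064, -0.105], 0]
  ]
}}

```text
time_s: 8.08
ee_pos: [0.5602, 0.2432, 0.1779]
orientation: [-0.703, 0.001, 0.711, -0.0]
ft_force: [-0.3, 0.0, 0.5]
width: 0.0004
```

```bash
python3 look.py pics/w4.png
```

```text
8.08 [0.5602 0.2432 0.1779] [[-0.01, -0.001, -1.0], [-0.002, -1.0, 0.001], [-1.0, 0.002, 0.01]] [-0.3  0.   0.5] 0.0004
blue_sensor 0.67 [283.8 252.9] [0.5627 0.2446 0.156 ]
green 1077 [547.03156917 268.19034355] [0.55834224 0.11731288 0.164     ]
```

View pics/w4.png

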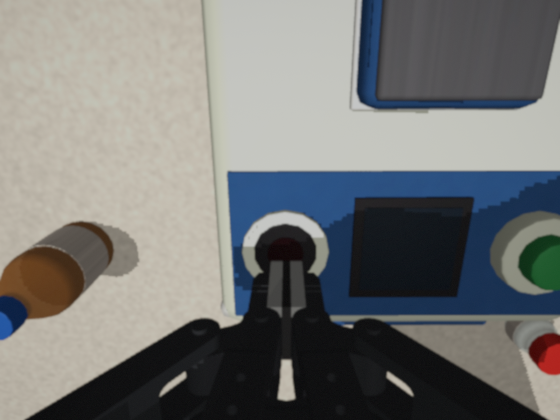

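Request:
{"op": "apply_moves", "data": {
  "increments": [
    [1, [0.001, -0.001, -0.001], 0],
    [1, [0.001, -0.001, -0.001], 0],
    [1, [0.001, -0.001, -0.001], 0],
    [1, [0.001, -0.001, -0.001], 0],
    [1, [0.001, -0.001, -0.001], 0],
    [1, [0.001, -0.001, -0.001], 0],
    [1, [0.001, -0.001, -0.001], 0],
    [1, [0.001, -0.001, -0.001], 0],
    [1, [0.001, -0.001, -0.001], 0],
    [1, [0.001, -0.001, -0.001], 0],
    [1, [0.001, -0.001, -0.001], 0],
    [1, [0.001, -0.001, -0.001], 0],
    [1, [0.001, -0.001, -0.001], 0],
    [1, [0.001, -0.001, -0.001], 0],
    [1, [0.001, -0.001, -0.001], 0],
    [1, [0.001, -0.001, -0.001], 0],
    [1, [0.001, -0.001, -0.001], 0],
    [1, [0.001, -0.001, -0.001], 0],
    [1, [0.001, -0.001, -0.001], 0],
    [1, [0.001, -0.001, -0.001], 0]
  ]
}}

```text
time_s: 9.95
ee_pos: [0.5612, 0.2442, 0.1769]
orientation: [-0.704, 0.001, 0.711, -0.0]
ft_force: [0.0, -0.1, 1.3]
width: 0.0001
```

Request:
{"op": "apply_moves", "data": {
  "increments": [
    [1, [0, 0, 0], 0],
    [1, [0, 0, 0], 0],
    [1, [0, 0, 0], 0],
    [1, [0, 0, 0], 0],
    [1, [0, 0, 0], 0],
    [1, [0, 0, 0], 0],
    [1, [0, 0, 0], 0],
    [1, [0, 0, 0], 0],
    [1, [0, 0, 0], 0],
    [1, [0, 0, 0], 0],
    [1, [0, 0, 0], 0],
    [1, [0, 0, 0], 0],
    [1, [0, 0, 0], 0],
    [1, [0, 0, 0], 0],
    [1, [0, 0, 0], 0],
    [1, [0, 0, 0], 0],
    [1, [0, 0, 0], 0],
    [1, [0, 0, 0], 0],
    [1, [0, 0, 0], 0],
    [1, [0, 0, 0], 0]
  ]
}}

```text
time_s: 11.62
ee_pos: [0.5613, 0.2442, 0.1769]
orientation: [-0.704, 0.001, 0.711, -0.0]
ft_force: [-0.5, -0.2, -0.7]
width: -0.0002
```

```bash
python3 look.py pics/w5.png; python3 -c "
from h import *
for P in [(.56,.243,.22),(.56,.117,.22),(.56,.117,.17)]: print(totool(P))
a=cv2.imread('pics/w4.png');b=cv2.imread('pics/w5.png')
print(a[245:260:3,280:292:4].mean((0,1)),b[245:260:3,280:292:4].mean((0,1)))
d=cv2.absdiff(a,b).max(2);ys,xs=np.where(d>50);print(len(xs),xs.min() if len(xs) else 0,xs.max() if len(xs) else 0,ys.min() if len(ys) else 0,ys.max() if len(ys) else 0)
"
```

```text
11.62 [0.5613 0.2442 0.1769] [[-0.01, -0.001, -1.0], [-0.002, -1.0, 0.001], [-1.0, 0.002, 0.01]] [-0.5 -0.2 -0.7] -0.0002
blue_sensor 0.92 [288.6 258.8] [0.561  0.2431 0.156 ]
green 930 [548.44516129 271.6       ] [0.55810476 0.11796846 0.164     ]
[-0.0431  0.0013  0.0017]
[-0.0429  0.1273  0.0015]
[0.0071 0.1272 0.001 ]
[ 8.66666667  7.86666667 18.4       ] [ 9.53333333  7.86666667 18.73333333]
6961 0 559 0 376
```

View pics/w5.png

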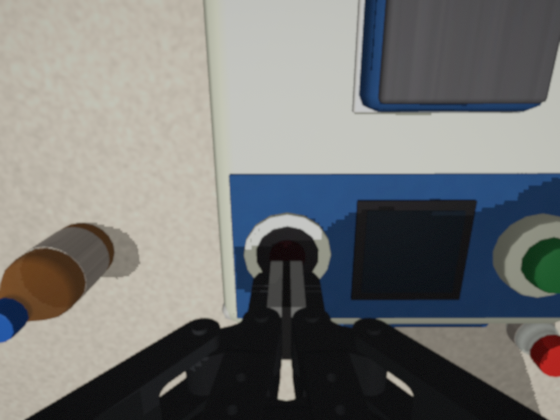

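Request:
{"op": "apply_moves", "data": {
  "increments": [
    [1, [0, 0, 0], 0],
    [1, [0, 0, 0], 0],
    [1, [0, 0, 0], 0],
    [1, [0, 0, 0], 0],
    [1, [0, 0, 0], 0],
    [1, [0, 0, 0], 0],
    [1, [0, 0, 0], 0],
    [1, [0, 0, 0], 0],
    [1, [-0.02, 0, 0], 0],
    [1, [-0.043, 0.001, 0], 0],
    [1, [-0.055, 0.04, 0.04], 0],
    [1, [-0.055, 0.08, 0.07], 0],
    [1, [-0.055, 0.127, 0.09], 0],
    [1, [-0.055, 0.127, 0.09], 0],
    [1, [-0.055, 0.127, 0.09], 0],
    [1, [-0.055, 0.127, 0.09], 0]
  ]
}}

```text
time_s: 13.15
ee_pos: [0.4714, 0.1165, 0.2337]
orientation: [-0.704, 0.002, 0.71, 0.001]
ft_force: [1.2, 0.2, 0.2]
width: 0.0001
```

```bash
python3 look.py pics/w6.png; python3 -c "
from h import *
for P in [(.562,.117,.22),(.562,.117,.17)]: print(totool(P))
"
```

```text
13.15 [0.4714 0.1165 0.2337] [[-0.008, -0.003, -1.0], [-0.001, -1.0, 0.003], [-1.0, 0.001, 0.008]] [1.2 0.2 0.2] 0.0001
blue_drawer_front 0.75 [203.1 163.6] [0.4959 0.1792 0.105 ]
blue_sensor 0.7 [56.4 68.8] [0.5619 0.246  0.156 ]
blue_start_top 0.6 [283.7  67.6] [0.5619 0.1176 0.164 ]
green 1786 [282.71052632  65.71276596] [0.56289994 0.11813472 0.164     ]
[ 0.0118  0.0011 -0.0902]
[ 0.0618  0.0011 -0.0907]
```

View pics/w6.png

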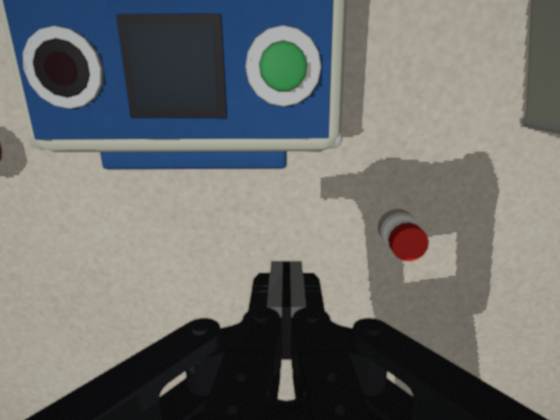

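Request:
{"op": "apply_moves", "data": {
  "increments": [
    [1, [0, -0.001, -0.03], 0],
    [1, [0, -0.001, -0.06], 0],
    [1, [0, -0.001, -0.091], 0],
    [1, [0.025, -0.001, -0.091], 0],
    [1, [0.043, -0.001, -0.091], 0],
    [1, [0.048, -0.001, -0.091], 0],
    [1, [0.053, -0.001, -0.091], 0],
    [1, [0.058, -0.001, -0.091], 0],
    [1, [0.061, -0.001, -0.091], 0],
    [1, [0.063, -0.001, -0.091], 0],
    [1, [0.063, -0.001, -0.091], 0],
    [1, [0.063, -0.001, -0.091], 0]
  ]
}}

```text
time_s: 14.35
ee_pos: [0.5626, 0.1194, 0.1701]
orientation: [-0.704, 0.0, 0.71, -0.0]
ft_force: [-1.5, 1.3, 2.0]
width: 0.0003
```

Request:
{"op": "apply_moves", "data": {
  "increments": [
    [1, [0.001, 0.001, 0], 0],
    [1, [0.002, 0.001, 0], 0],
    [1, [0.003, 0.001, 0], 0],
    [1, [0.004, 0.001, 0], 0],
    [1, [0.005, 0.001, 0], 0],
    [1, [0.006, 0.001, 0], 0],
    [1, [0.006, 0.001, 0], 0]
  ]
}}

```text
time_s: 14.93
ee_pos: [0.563, 0.1186, 0.1659]
orientation: [-0.705, 0.0, 0.709, -0.0]
ft_force: [-2.1, 1.4, 10.3]
width: -0.0001
```

Request:
{"op": "apply_moves", "data": {
  "increments": [
    [1, [0.001, 0, 0], 0],
    [1, [0.002, 0, 0], 0],
    [1, [0.003, 0, 0], 0],
    [1, [0.004, 0, 0], 0],
    [1, [0.004, 0, 0], 0],
    [1, [0.004, 0, 0], 0]
  ]
}}

```text
time_s: 15.43
ee_pos: [0.5631, 0.1186, 0.1658]
orientation: [-0.706, -0.0, 0.708, -0.0]
ft_force: [-10.0, -0.1, 20.5]
width: -0.0002
```

```bash
python3 look.py pics/w7.png; python3 -c "
import cv2
a=cv2.imread('pics/w7.png')[180:330,190:390];cv2.imwrite('pics/w7c.png',cv2.resize(a,None,fx=3,fy=3))"
```

```text
15.43 [0.5631 0.1186 0.1658] [[-0.004, 0.0, -1.0], [0.0, -1.0, -0.0], [-1.0, -0.0, 0.004]] [-10.   -0.1  20.5] -0.0002
blue_sensor 0.7 [ 19.9 270.7] [0.5624 0.2441 0.156 ]
green 388 [290.3943299  261.99484536] [0.57126779 0.11698    0.164     ]
```

View pics/w7c.png

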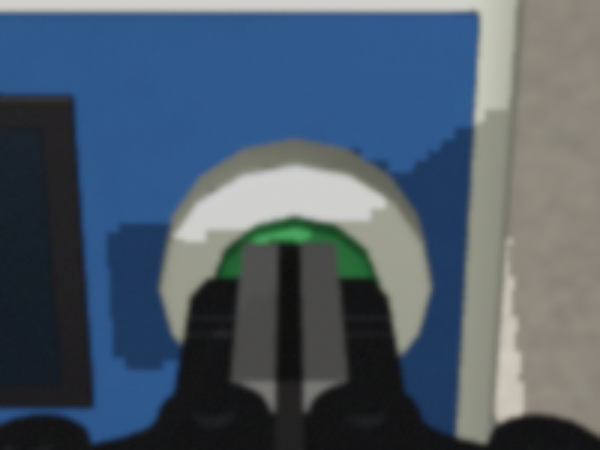

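Request:
{"op": "apply_moves", "data": {
  "increments": [
    [1, [-0.0005, 0, 0], 0],
    [1, [-0.001, 0, 0], 0],
    [1, [-0.001, 0, 0], 0],
    [1, [-0.001, 0, 0], 0]
  ]
}}

```text
time_s: 15.97
ee_pos: [0.5631, 0.1185, 0.1666]
orientation: [-0.706, -0.0, 0.708, -0.0]
ft_force: [-0.9, 1.5, 3.7]
width: 0.0004
```

```bash
cat > f.py <<'E'
from h import *
F=[];Z=[]
for i in range(8):
    viewer.capture('top'); s=robot.get_state(); F.append(s['ft_force']); Z.append(s['ee_pos'])
print(s['time_s'],np.mean(Z,0).round(4),np.mean(F,0).round(2),np.std(F,0).round(2))
E
python3 f.py
```

```text
16.3667 [0.5631 0.1186 0.1666] [-0.72  0.94  4.37] [0.3  0.48 0.52]
```

Request:
{"op": "apply_moves", "data": {
  "increments": [
    [1, [-0.001, 0, 0], 0],
    [1, [-0.002, 0, 0], 0],
    [1, [-0.002, 0, 0], 0],
    [1, [-0.002, 0, 0], 0]
  ]
}}

```text
time_s: 16.7
ee_pos: [0.5631, 0.1185, 0.1686]
orientation: [-0.706, -0.0, 0.708, -0.0]
ft_force: [-0.6, 1.5, 3.0]
width: -0.0
```

```bash
python3 f.py
```

```text
17.1 [0.5631 0.1186 0.1686] [-0.44  1.16  3.37] [0.37 0.37 0.59]
```

Request:
{"op": "apply_moves", "data": {
  "increments": [
    [1, [-0.005, 0, 0], 0],
    [1, [-0.015, 0, 0], 0],
    [1, [-0.04, 0, 0], 0],
    [1, [-0.08, 0, 0.02], 0],
    [1, [-0.1, 0, 0.06], 0],
    [1, [-0.1, 0, 0.1], 0],
    [1, [-0.1, 0, 0.14], 0],
    [1, [-0.1, 0, 0.14], 0],
    [1, [-0.1, 0, 0.14], 0],
    [1, [-0.1, 0, 0.14], 0],
    [1, [-0.1, 0, 0.14], 0],
    [1, [-0.1, 0, 0.14], 0]
  ]
}}

```text
time_s: 18.1
ee_pos: [0.4244, 0.1184, 0.2689]
orientation: [-0.705, 0.0, 0.709, -0.0]
ft_force: [-0.5, 0.5, -0.4]
width: -0.0
```

```bash
python3 look.py pics/w8.png; python3 - <<'E'
from h import *
for n in ['top','side']:
    c=cam(n); cv2.imwrite(f'pics/{n}9.png',c['pixels'])
    for q,z in {'reagent_bottle':0,'sample_jar':0,'tip_box':0,'blue_drawer_front':.105,'blue_start_top':.172}.items():
        for d in viewer.pinpoint(n,q)[:1]: print(n,q,round(d['conf'],2),np.round(d['xy'],1),np.round(atz(c,d['xy'],z),3))
cv2.imwrite('pics/fin.png',np.vstack([cv2.imread('pics/w8.png')[:200],cv2.imread('pics/top9.png')[60:340]]))
E
```

```text
18.1 [0.4244 0.1184 0.2689] [[-0.005, -0.0, -1.0], [-0.0, -1.0, 0.0], [-1.0, 0.0, 0.005]] [-0.5  0.5 -0.4] -0.0
blue_drawer_front 0.73 [210.3  98.3] [0.4951 0.1798 0.105 ]
green 131 [286.70229008   2.03816794] [0.55334581 0.11822603 0.164     ]
top reagent_bottle 0.68 [130.7 240.1] [0.486 0.437 0.   ]
top sample_jar 0.46 [280.6 268.2] [ 0.404 -0.004  0.   ]
top tip_box 0.58 [434.8 231.8] [ 0.511 -0.462  0.   ]
top blue_start_top 0.46 [341.5 186.9] [ 0.601 -0.16   0.172]
side reagent_bottle 0.94 [236.1 393.7] [0.481 0.435 0.   ]
side tip_box 0.62 [328.7  91.6] [ 0.507 -0.453  0.   ]
side blue_drawer_front 0.89 [264.  282.4] [0.496 0.176 0.105]
side blue_start_top 0.67 [243.4 244.7] [0.562 0.119 0.172]
```

View pics/fin.png

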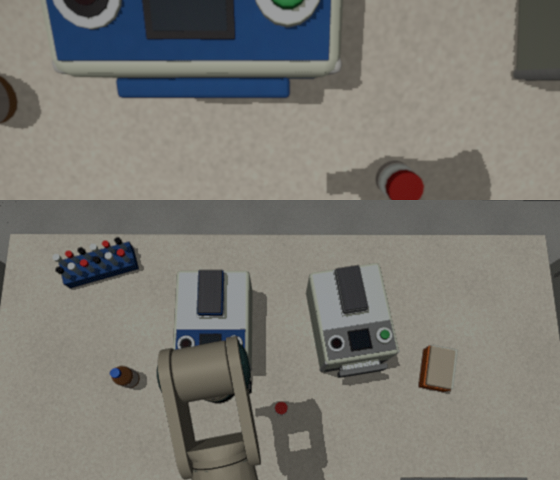

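```bash
python3 -c "
from plant import robot; print(robot.hand_in())"
```

```text
the job is handed in; nothing more can be done
None
```

I ran the sequence on the blue cycler in the order asked and handed the job in at about 19 s. One thing I couldn't confirm is that the sensor woke, because nothing on the machine changed visibly.

- **Drawer:** I pushed it with the shut fingertips until it met the hard stop, at about 23 N. Afterwards its face stood about 15–16 mm proud of the housing, which matches fully home. It still read that way in the last pictures.
- **Sensor:** I held the fingertips about 21 mm above the centre of the glass for over 4 s without touching it. The wake is inferred from position and time only.
- **Start button:** I pressed it until it hit its hard stop, at about 20 N. On release the force was 4.4 N at 0.8 mm above the stop and 3.4 N at 2.8 mm. That fits the spring pushing the button back up from fully down.
- **End state:** The gripper is clear in front of the machine at about 27 cm height, touching nothing. I didn't touch the grey cycler, and the pictures show the bottle, jar and tip box where they stood. Measured positions agree to within about 1.5 cm, the scatter of the detector.
- **Checks that disagreed:** In the last top view the network put the start button on the grey cycler; the arm was covering the blue one. The side view placed it correctly. The side view also didn't report the jar, but it shows in place in the top view.

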